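# Press a drawer knob home in a ratchet clamp

## Task

A small beech drawer front stands in the ratchet clamp with its knob only part way in. Pump the clamp's trigger until the jaw has pressed the knob fully home, lean on the trigger for about a second so that the jaw squeezes it firmly but not so hard that the wood cracks, and then press the release until the jaw has gone all the way back. Lift the drawer front out and leave it standing upright on the cork mat, without disturbing the other things.

Things in the scene. Friction and masses are not known exactly. Their poses are not given: they have to be found in the camera images.
- clamp: Bench clamp screwed to the table. Origin on the table; x axis level, the way the jaw advances; z up. Steel base x -154 to +131 mm, 64 wide, top at z 10. Housing x -140 to -20, 56 wide, up to z 62. The moving jaw is a bar sliding on the line y 0, z 40. The black trigger sticks up at the -x end; the round release button stands on the housing in front of it (+x).
- fixed_jaw (a point): Centre of the fixed jaw's face, at clamp x +101 mm, z 40, in line with the moving jaw. The fixed jaw is a steel block 36 mm wide, z 10 to 70; it backs the board while the knob is pressed in.
- trigger (a joint): Angle of the trigger lever, rad: 0 = up at rest (it springs back by itself), 0.42 = hard stop at the bottom. The full stroke moves the paddle about 42 mm down and drives the jaw about 14 mm forward. A ratchet with 5 mm steps holds the jaw when the trigger is let up (up to one or two steps are lost at each stroke).
- trigger_hinge (a point): Middle of the trigger's hinge pin, at clamp x -72 mm, z 85; the pin lies along clamp y. The lever runs from it to clamp -x, rising 0.3 rad above level at rest, 0.12 below level at the stop.
- trigger_pad (a point): Middle of the top of the trigger's paddle (42 x 32 mm), 100 mm from the hinge; moves with the trigger; press straight down here. Downward force felt: 4 to 7 N while the jaw runs free, 8 to 12 N while the knob slides in; once it is home the force climbs by about 0.8 N per mm: from 14.5 N the squeeze is firm (25 N at the jaw), above 19 N the wood may crack (45 N at the jaw).
- release_top (a point): Top of the steel release button, 22 mm across, 98 mm above the table. It goes straight down 7 mm to a hard stop: 3 to 7 N against its spring, but up to 17 N over the first 3 mm while the jaw is squeezing, then it gives. Held down by 5 mm or more it frees the ratchet and a spring draws the jaw fully back in about half a second; hold it until the jaw is back.
- jaw_pad: Round rubber-faced pad, 30 mm across, on the front of the moving jaw; it is sprung and yields about 1 mm per 8 N. Origin at the clamp's origin shifted by the jaw's travel.
- jaw_face (a point): Centre of the pad's face that meets the knob. In the clamp's frame x is +20 mm with the jaw fully back (z 40), and +20 to +36 at the start; travel at most 52 mm. The knob is home with this face at about x +57 to +59 before the squeeze.
- drawer_front: Loose beech board standing on edge on the clamp's base, just before the fixed jaw: 20 mm thick (x), 50 wide (y), 60 tall (z), about 90 g with knob. Origin at the centre of its underside; x points away from the knob (the fixed jaw's side), z up. Both 50 mm-apart side edges are free for a grip from above.
- knob: Turned beech knob, 28 mm across, 22 long, on a dowel in the middle of the board's -x face (z 30), stiff to slide (about 14 N). Origin at the shoulder.
- knob_shoulder (a point): Centre of the knob's flat shoulder. In the drawer front's frame x is -10 mm when the knob is fully home (shoulder against the board), and -19 to -24 at the start.
- mat: Cork mat fixed on the table, 120 (x) by 150 (y) by 6 mm thick. Origin at the centre of its underside.
- hoop: Bystander: beech hoop 150 mm across, 12 high.
- bead_spoon: Bystander: steel spoon 140 mm long.
- bowl: Bystander: blue ceramic bowl 100 mm across, 45 high.
- thimble_holder: Bystander: clear acrylic plate 60 mm square with four 30 mm high posts.
- spool: Bystander: wooden spool 32 mm across, 40 high.
- bead_jar: Bystander: glass jar 52 mm across, 55 high.
- cup: Bystander: white cup 72 mm across, 85 high.
Not all that is in view belongs to the job. Leave any red look-alike of the drawer_front alone.

How it is judged:
On the way, in this order (a step that is already met when the one before it is completed fails the run):
1. the jaw squeezes the knob firmly (over 25 N) with its shoulder against the board (within 1.5 mm), for half a second (x of knob_shoulder in the frame of drawer_front above -0.0115 m and contact force between jaw_pad and knob above 25 N), for 0.5 s.
2. the jaw is released and fully back (within 3 mm) while the knob stays home (x of jaw_face in the frame of clamp below 0.023 m and x of knob_shoulder in the frame of drawer_front above -0.0115 m), for 0.2 s.
At the end, for the whole second after the job is handed in: The drawer front stands upright (within 0.15 rad) and at rest on the cork mat, its centre within the mat's outline (5 mm inside the edge); the knob's shoulder is against the board within 1.5 mm; the jaw is fully back within 3 mm (all of step 2 and x of drawer_front in the frame of mat between -0.055 and 0.055 m and y of drawer_front in the frame of mat between -0.07 and 0.07 m and z of drawer_front in the frame of mat between 0.003 and 0.01 m and angle between drawer_front's own z axis and vertical below 0.15 rad and linear speed of drawer_front below 0.02 m/s); the robot touches nothing.
It fails at once if the jaw presses on the knob with more than 45 N and the wood cracks (contact force between jaw_pad and knob above 45 N).
It fails at once if a bystander is moved by more than 30 mm (distance of any of hoop, bead_spoon, bowl, thimble_holder, spool, bead_jar, cup from where it was at the start of the episode above 0.03 m).
It also fails if it takes over 64 s, if anything falls off the work surface, if the arm or the gripper's body presses on something with over 40 N, if the wrist force passes 120 N, or if a joint passes its speed limit or range.

## Robot

A 7-joint arm with a two-finger parallel gripper is mounted at the origin on the work surface. World frame = base frame: x ahead of the robot, y to its left, z up, the work surface at z = 0. Lengths are in m, angles in rad, forces in N, time in s.
With the tool pointing down it reaches from about 0.425 to 0.875 m from the base axis. Payload 8.4 kg.
Tool frame: the origin (TCP) lies on the mounting face of the last link; the fingertips stand 182 mm ahead of it and the grasp point (between the pads) lies 164 mm ahead of it; z points along the fingers, y is the line along which they close (so a half turn about z gives the same grasp; the last joint's range is limited). The gripper opens to 87 mm and grips with 3 to 60 N. Pads are 19 mm wide; open, the fingers measure 117 mm over their backs; the gripper's body (75 mm by 190 mm) begins 51 mm behind the grasp point.
Start: joints at [1.019, 0.333, 0.04, 1.465, -0.013, 1.343, -0.059], TCP at [0.284, -0.584, 0.405] pointing down, gripper open.
Joint ranges: [-2.58, 2.58], [-0.38, 2.09], [-1.3, 1.39], [0.25, 2.4], [-1.5, 4.64], [0.08, 2.09], [-2.65, 2.65]. Speed limits (rad/s): [2.22, 2.22, 2.79, 2.79, 3.14, 3.14, 3.14].

## Interface

Orientations are given as a unit quaternion [w, x, y, z].
In Python, from cell import * gives the robot as it stands.
- The arm moves only by the tool jog_arm, never from a script. Its argument "plan" is a list of rows, each a list of 7 numbers: the shift along the tool's x, y, z in cm, then the turn, a rotation vector about the tool's x, y, z in rad, then the opening, from -1 (shut) to 1 (fully open), so that 0 is half open. In form: [[x, y, z, ax, ay, az, fingers], ...]. A call has 1 to 10 rows; each row shifts and turns the commanded pose from where the row before left it, along the tool's axes as they then stand; what a row does not reach is not made up. A row lasts 1/12 s, in which the tool goes at most 41.7 mm and 7.16 degrees, less where a joint would pass 70% of its speed; a pose out of reach is approached as far as the arm can. A call is refused whole if a number of a shift passes 4.17 or a number of a turn 0.125, either way. A call with a gripper value outside its range is refused whole. The fingers move at their own pace and stop on an object; "force" is the grip in N (left out, the last holds). Time passes only in rows, so rows that do not move let the fingers close. It gives the time, the measured TCP pose, the force, the opening and the grip force at its end, in the units of the state.
- get_state(): the state, without advancing time (a new reading comes with each control period).
- snapshot(name): name is "scene" or "side" or "wrist"; returns a dict with "img" (420x560x3 uint8, blue, green, red), "vertical_fov" (degrees; the focal length in pixels is half the picture's height over the tangent of half this angle, whatever the lens; pixels are square), "cx", "cy" (the principal point, pixels), "R" (3x3) and "t" (3): a world point X has camera coordinates R X + t. Camera axes: x right, y down, z forward; pixel columns grow to the right and rows downward; lengths in m; the calibration is good to about 2 mm. A picture is of the moment at which its call begins. There is no depth.
- close_job(): hands the job in; it is judged then, once.
The state is a dict: "time": time; "joints": joint angles; "joint_vel": joint speeds; "effort": joint torques, N m; "tool_pos": TCP position; "ee_rot": TCP orientation; "ft_force": force on the tool from outside, world axes, zero at the start; "torque": the same for the moment, N m; "finger_gap": finger opening in m; "finger_force": force on a finger pad.
Only numpy, scipy, OpenCV 4.12 (cv2) and the standard library are available. Lean on these libraries where they do the work, as an engineer would, in place of code of your own. Each camera call takes 0.05 s, during which the arm holds its last target. There are 200 camera calls.

## Working session

There is one attempt and no reset: what is moved stays moved. The work goes in short steps, Python scripts to look and compute and a tool call to move; the robot and the scene stay as the last step left them, time stands still between calls to the robot, and variables do not carry over. Pictures are saved under pics/ and viewed, at most 10 in all, crops included, and the job is handed in when it is done.

Besides the shell and the picture viewer there is one more tool, called after "Emit:" in YAML: its name, and indented under it one key for each argument. jog_arm: Moves the arm, as the interface text tells. Its arguments: {"type":"object","properties":{"plan":{"type":"array","items":{"type":"array","items":{"type":"number"}}},"force":{"type":"number"}},"required":["plan"]}

```bash
mkdir -p pics; cat > h.py <<'E'
from cell import *
import numpy as np, cv2
def snap(n,f=None):
    s=snapshot(n)
    if f: cv2.imwrite('pics/'+f,s['img'])
    return s
def K(s):
    f=s['img'].shape[0]/2/np.tan(np.radians(s['vertical_fov'])/2); return f
def ray(s,u,v):
    R=np.array(s['R']);t=np.array(s['t']);f=K(s)
    return -R.T@t, R.T@np.array([(u-s['cx'])/f,(v-s['cy'])/f,1])
def onz(s,u,v,z):
    o,d=ray(s,u,v); return o+d*(z-o[2])/d[2]
def tri(a,b):
    (o1,d1),(o2,d2)=ray(*a),ray(*b)
    A=np.c_[d1,-d2]; x=np.linalg.lstsq(A,o2-o1,rcond=None)[0]
    p,q=o1+d1*x[0],o2+d2*x[1]; return (p+q)/2,np.linalg.norm(p-q)
def proj(s,X):
    c=np.array(s['R'])@np.array(X)+np.array(s['t']);f=K(s); return c[:2]/c[2]*f+[s['cx'],s['cy']]
E
python3 - <<'E'
from h import *
import pickle
d={n:snap(n) for n in('scene','side')}
pickle.dump(d,open('s0.pkl','wb'))
cv2.imwrite('pics/scene.png',cv2.resize(d['scene']['img'],(800,600),interpolation=cv2.INTER_CUBIC))
cv2.imwrite('pics/side.png',cv2.resize(d['side']['img'],(800,600),interpolation=cv2.INTER_CUBIC))
for n in d: print(n,d[n]['cx'],d[n]['cy'],d[n]['vertical_fov'],-np.array(d[n]['R']).T@d[n]['t'])
print(get_state())
E
```

```text
scene 286.92165087395034 206.36341555063797 56.28837448047725 [ 1.24462641 -0.44190174  1.0066779 ]
side 279.18188669213646 205.14065560558697 57.61823373093145 [0.33822083 0.52676986 0.76127888]
{'time': 0.1, 'joints': array([ 1.01877815,  0.33382944,  0.03985493,  1.46615968, -0.01337217,
        1.34330118, -0.05849429]), 'joint_vel': array([ 0.0006994 , -0.00362678,  0.00029343, -0.00216921, -0.00070311,
        0.00011561,  0.00189869]), 'effort': array([ 3.72723676e-03, -6.57808828e+01,  1.33923434e+00, -4.04703498e+01,
       -5.99034014e-02,  4.10074205e-02,  3.44572072e-05]), 'tool_pos': array([ 0.28430603, -0.58435382,  0.40396609]), 'ee_rot': array([-6.82515686e-04,  9.74476934e-01,  2.24486509e-01, -2.16901064e-04]), 'ft_force': array([0.04323291, 0.34416047, 0.18780687]), 'torque': array([ 0.01660766,  0.01084465, -0.0118249 ]), 'finger_force': 0.0, 'finger_gap': 0.08669803262600342}
```

View pics/scene.png

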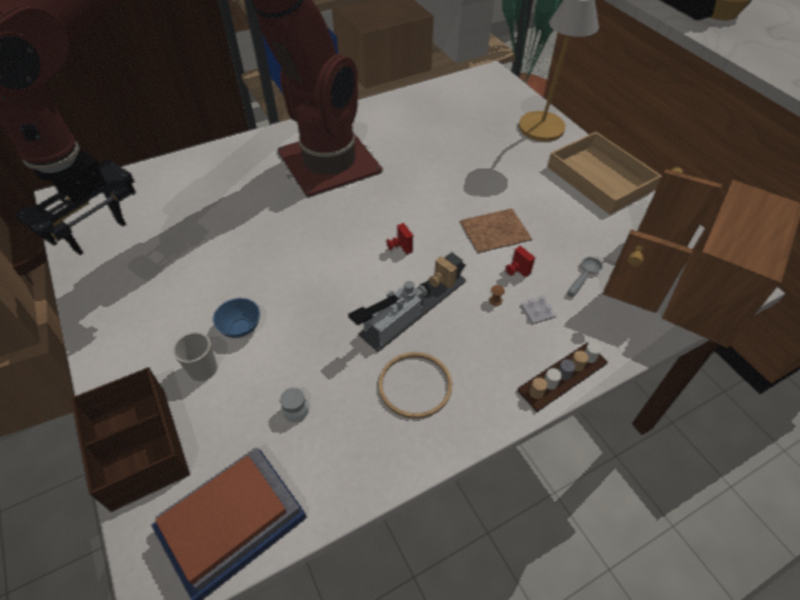

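View pics/side.png

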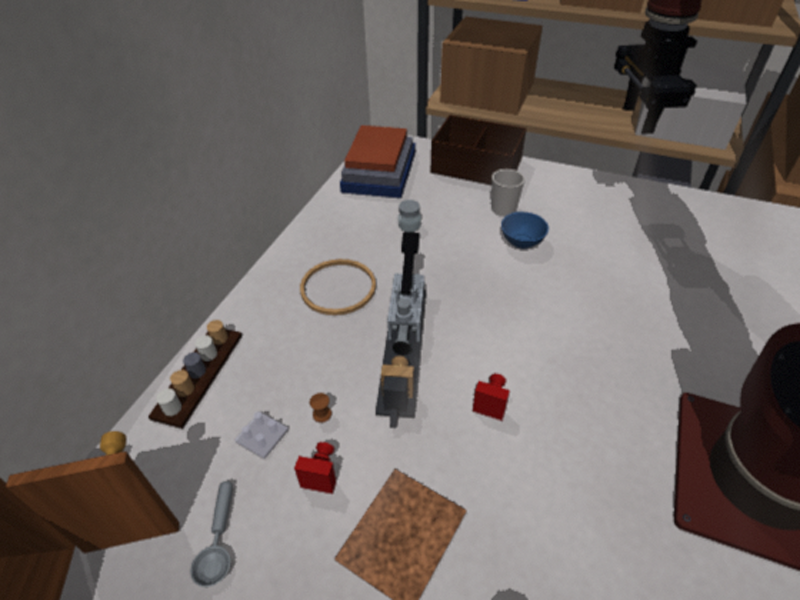

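The scene view shows the clamp from the trigger paddle (360,314) to the fixed jaw (455,265), with the beech board at (445,272) and the mat at (496,230). Things that could be taken for the drawer front are the beech board in the clamp at (445,272), a red look-alike at (404,240) and another at (522,262). I choose the beech one in the clamp. In the side view it is at (398,378), the paddle at (410,243) and the mat at (402,535).

```bash
python3 - <<'E'
from h import *
import pickle
d=pickle.load(open('s0.pkl','rb'))
a=cv2.resize(d['scene']['img'][170:245,240:330],None,fx=5,fy=5,interpolation=cv2.INTER_CUBIC)
b=cv2.resize(d['side']['img'][155:301,255:310],None,fx=4,fy=4,interpolation=cv2.INTER_CUBIC)
c=np.zeros((584,450+10+220,3),np.uint8); c[:375,:450]=a; c[:,460:]=b
cv2.imwrite('pics/crop1.png',np.clip(c*1.6,0,255).astype(np.uint8))
# mat
for n,(x,y) in {'scene':(347,161),'side':(281,374)}.items():
    h=cv2.cvtColor(d[n]['img'],cv2.COLOR_BGR2HSV)
    m=((h[...,0]<20)&(h[...,1]>90)&(h[...,2]>50)).astype(np.uint8)
    m=cv2.morphologyEx(m,cv2.MORPH_OPEN,np.ones((3,3)));m=cv2.morphologyEx(m,cv2.MORPH_CLOSE,np.ones((5,5)))
    l=cv2.connectedComponents(m)[1]; k=(l==l[y,x]).astype(np.uint8)
    ct=max(cv2.findContours(k,0,1)[0],key=len)
    r=cv2.approxPolyDP(ct,8,True)[:,0]
    P=np.array([onz(d[n],*p,.006)[:2] for p in r]);print(n,l[y,x],r.tolist(),P.round(3).tolist(),P.mean(0))
E
```

```text
scene 9 [[324, 154], [334, 175], [361, 170], [355, 188], [369, 189], [358, 147]] [[0.389, 0.204], [0.496, 0.178], [0.521, 0.277], [0.581, 0.208], [0.608, 0.248], [0.417, 0.338]] [0.50194169 0.24230591]
side 17 [[276, 330], [236, 392], [272, 419], [293, 419], [324, 356]] [[0.499, 0.183], [0.522, 0.325], [0.442, 0.343], [0.407, 0.329], [0.389, 0.199]] [0.45187956 0.2757843 ]
```

View pics/crop1.png

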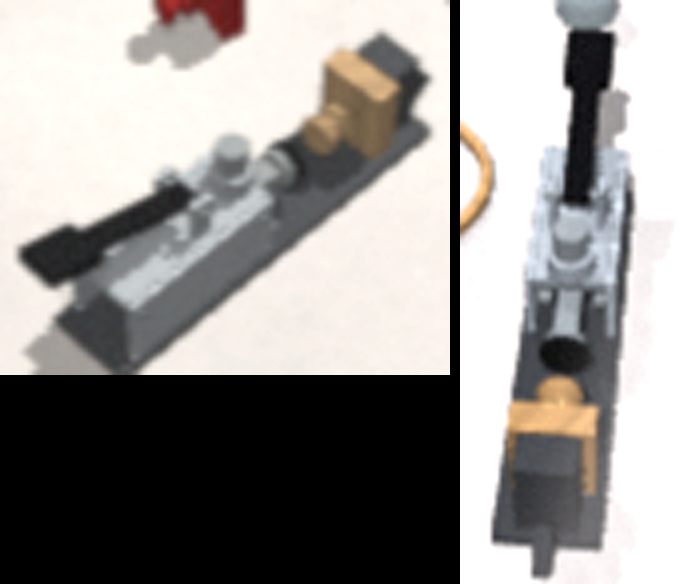

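The crop shows the beech drawer front at crop (365,100) with its knob toward the pad at (290,160). The release top is at (233,147) and (572,222), and the paddle is at (60,252) and (590,60). The choice is confirmed.

```bash
python3 - <<'E'
from h import *
import pickle
d=pickle.load(open('s0.pkl','rb'))
S=lambda x,y:(d['scene'],240+x/5-.4,170+y/5-.4)
D=lambda x,y:(d['side'],255+(x-460)/4-.4,155+y/4-.4)
for n,a,b in [('release z98',(233,147),(572,222)),('paddle',(60,254),(590,58)),('board +y?',(392,88),(598,420)),('boardtop c',(361,72),(554,418)),('base +x corner',(432,130),(601,547))]:
    p,e=tri(S(*a),D(*b)); print(n,p.round(4),round(e,4))
for p in [(432,130),(122,374)]: print('base z10 scene',onz(*S(*p),.01).round(4))
for p in [(494,541),(601,545)]: print('base z10 side',onz(*D(*p),.01).round(4))
print('rel',onz(*S(233,147),.098),onz(*D(572,222),.098))
print('bt',onz(*S(361,72),.07),onz(*D(554,418),.07))
print('paddle .1155',onz(*S(60,254),.115),onz(*D(590,58),.115))
for n,x,y in [('cup',196,355),('bowl',237,318),('jar',293,405),('hoop',415,383),('red1',404,240),('red2',522,262),('spool',496,294)]: print(n,onz(d['scene'],x*.7,y*.7,.02).round(3))
E
```

```text
release z98 [ 0.5815 -0.063   0.1001] 0.002
paddle [ 0.6184 -0.1935  0.1162] 0.0017
board +y? [0.5391 0.0576 0.0617] 0.0431
boardtop c [0.5446 0.0538 0.07  ] 0.0018
base +x corner [ 0.5287  0.0962 -0.009 ] 0.055
base z10 scene [0.5663 0.1    0.01  ]
base z10 scene [ 0.6424 -0.1706  0.01  ]
base z10 side [0.5626 0.1058 0.01  ]
base z10 side [0.505  0.0862 0.01  ]
rel [ 0.58089455 -0.06168966  0.098     ] [ 0.58158041 -0.06573741  0.098     ]
bt [0.5438571  0.05331273 0.07      ] [0.54523826 0.05447649 0.07      ]
paddle .1155 [ 0.61668796 -0.19359981  0.115     ] [ 0.61937183 -0.19402767  0.115     ]
cup [ 0.484 -0.51   0.02 ]
bowl [ 0.432 -0.406  0.02 ]
jar [ 0.687 -0.376  0.02 ]
hoop [ 0.757 -0.143  0.02 ]
red1 [0.394 0.029 0.02 ]
red2 [0.59  0.243 0.02 ]
spool [0.642 0.132 0.02 ]
```

Emit:
jog_arm:
  plan:
    - [0,0,0,0,0,-0.125,-1]
    - [0,0,0,0,0,-0.125,-1]
    - [0,0,0,0,0,-0.125,-1]
    - [0,0,0,0,0,-0.125,-1]
    - [0,0,0,0,0,-0.125,-1]
    - [0,0,0,0,0,-0.125,-1]
    - [0,0,0,0,0,-0.125,-1]
    - [0,0,0,0,0,-0.125,-1]
    - [0,0,0,0,0,-0.125,-1]
    - [0,0,0,0,0,-0.125,-1]

```text
time: 0.93
tool_pos: [0.2843, -0.5844, 0.4042]
ee_rot: [-0.0, 0.657, 0.754, 0.0]
ft_force: [0.2, -0.6, -0.3]
finger_gap: 0.0283
finger_force: 0.0
```

Emit:
jog_arm:
  plan:
    - [0,0,0,0,0,-0.08,-1]
    - [0,0,0,0,0,-0.08,-1]
    - [1.74,2.7,0.46,0,0,0,-1]
    - [1.74,2.7,0.46,0,0,0,-1]
    - [1.74,2.7,0.46,0,0,0,-1]
    - [1.74,2.7,0.46,0,0,0,-1]
    - [1.74,2.7,0.46,0,0,0,-1]
    - [1.74,2.7,0.46,0,0,0,-1]
    - [1.74,2.7,0.46,0,0,0,-1]
    - [1.74,2.7,0.46,0,0,0,-1]

```text
time: 1.77
tool_pos: [0.4518, -0.3876, 0.3674]
ee_rot: [-0.0, 0.597, 0.802, -0.0]
ft_force: [0.0, -0.7, -0.0]
finger_gap: 0.0004
finger_force: 0.0
```

Emit:
jog_arm:
  plan:
    - [1.74,2.7,0.46,0,0,0,-1]
    - [1.74,2.7,0.46,0,0,0,-1]
    - [1.74,2.7,0.46,0,0,0,-1]
    - [1.74,2.7,0.46,0,0,0,-1]
    - [1.74,2.7,0.46,0,0,0,-1]
    - [1.74,2.7,0.46,0,0,0,-1]
    - [0,0,0,0,0,0,-1]
    - [0,0,0,0,0,0,-1]

```text
time: 2.43
tool_pos: [0.5772, -0.24, 0.3395]
ee_rot: [-0.001, 0.595, 0.804, 0.0]
ft_force: [-0.1, -1.6, 0.2]
finger_gap: 0.0006
finger_force: 0.0
```

Emit:
jog_arm:
  plan:
    - [1.64,2.64,0.5,0,0,0,-1]
    - [1.64,2.64,0.5,0,0,0,-1]
    - [0,0,1.0,0,0,0,-1]
    - [0,0,1.0,0,0,0,-1]
    - [0,0,0,0,0,0,-1]

```text
time: 2.85
tool_pos: [0.6161, -0.197, 0.3078]
ee_rot: [-0.002, 0.597, 0.802, -0.001]
ft_force: [-0.5, -0.6, 0.4]
finger_gap: 0.0005
finger_force: 0.1
```

```bash
python3 - <<'E'
from h import *
s=snap('side'); t=snap('scene'); print(get_state()['tool_pos'])
a=cv2.resize(t['img'][150:250,220:340],None,fx=4,fy=4,interpolation=cv2.INTER_CUBIC)
b=cv2.resize(s['img'][130:280,240:320],None,fx=4,fy=4,interpolation=cv2.INTER_CUBIC)
c=np.zeros((600,800,3),np.uint8); c[:400,:480]=a; c[:,480:]=b
cv2.imwrite('pics/crop2.png',np.clip(c*1.6,0,255).astype(np.uint8))
E
```

```text
[ 0.61636221 -0.19766738  0.3098715 ]
```

View pics/crop2.png

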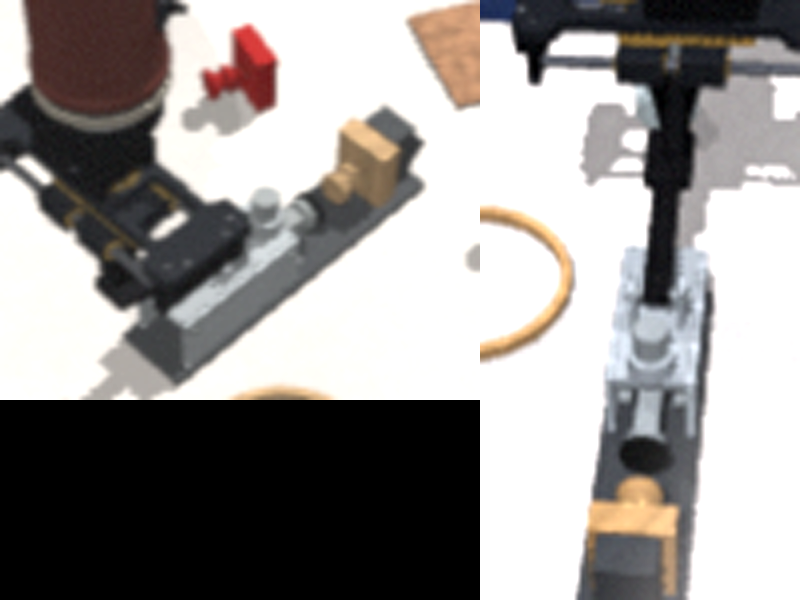

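The shut fingers are over the lever end: in the side crop the fingertip is in line with the paddle at (672,150). The jaw pad is still about 10 mm short of the knob, at (645,455) against (640,490).

Emit:
jog_arm:
  plan:
    - [0.3,0.2,0.3,0,0,0,-1]
    - [0,0,0.35,0,0,0,-1]
    - [0,0,0.35,0,0,0,-1]
    - [0,0,0.35,0,0,0,-1]
    - [0,0,0.35,0,0,0,-1]
    - [0,0,0.35,0,0,0,-1]
    - [0,0,0.35,0,0,0,-1]
    - [0,0,0.3,0,0,0,-1]
    - [0,0,0.3,0,0,0,-1]

```text
time: 3.7
tool_pos: [0.6187, -0.1933, 0.281]
ee_rot: [0.001, 0.597, 0.802, -0.0]
ft_force: [1.1, -5.7, 6.7]
finger_gap: 0.0003
finger_force: 3.2
```

Emit:
jog_arm:
  plan:
    - [0,0,0.3,0,0,0,-1]
    - [0,0,0.3,0,0,0,-1]
    - [0,0,0.3,0,0,0,-1]
    - [0,0,0.1,0,0,0,-1]

```text
time: 4.03
tool_pos: [0.6186, -0.1933, 0.2706]
ee_rot: [0.001, 0.597, 0.802, -0.0]
ft_force: [1.2, -5.3, 6.5]
finger_gap: 0.0005
finger_force: 3.3
```

Emit:
jog_arm:
  plan:
    - [0,0,0.3,0,0,0,-1]
    - [0,0,0.3,0,0,0,-1]
    - [0,0,0.3,0,0,0,-1]
    - [0,0,0.2,0,0,0,-1]

```text
time: 4.37
tool_pos: [0.6189, -0.1931, 0.2623]
ee_rot: [0.002, 0.597, 0.802, -0.0]
ft_force: [-10.5, -1.8, 37.6]
finger_gap: 0.0002
finger_force: 18.5
```

Emit:
jog_arm:
  plan:
    - [0,0,-1.2,0,0,0,-1]
    - [0,0,-1.9,0,0,0,-1]
    - [0,0,-1.9,0,0,0,-1]
    - [0,0,0,0,0,0,-1]
    - [0,0,0,0,0,0,-1]
    - [0,0,0,0,0,0,-1]

```text
time: 4.87
tool_pos: [0.618, -0.1921, 0.3083]
ee_rot: [-0.001, 0.597, 0.803, -0.0]
ft_force: [0.1, -0.5, -0.3]
finger_gap: 0.0006
finger_force: 0.0
```

Emit:
jog_arm:
  plan:
    - [0,0,0.3,0,0,0,-1]
    - [0,0,0.3,0,0,0,-1]
    - [0,0,0.3,0,0,0,-1]
    - [0,0,0.3,0,0,0,-1]
    - [0,0,0.3,0,0,0,-1]
    - [0,0,0.3,0,0,0,-1]

```text
time: 5.37
tool_pos: [0.6186, -0.1933, 0.2915]
ee_rot: [0.001, 0.597, 0.802, -0.0]
ft_force: [1.2, -3.3, 4.5]
finger_gap: 0.0003
finger_force: 2.2
```

Emit:
jog_arm:
  plan:
    - [0,0,0.3,0,0,0,-1]
    - [0,0,0.3,0,0,0,-1]
    - [0,0,0.2,0,0,0,-1]

```text
time: 5.62
tool_pos: [0.6185, -0.193, 0.2832]
ee_rot: [0.001, 0.597, 0.802, -0.0]
ft_force: [0.8, -4.0, 6.3]
finger_gap: 0.0005
finger_force: 2.9
```

Emit:
jog_arm:
  plan:
    - [0,0,0.3,0,0,0,-1]
    - [0,0,0.2,0,0,0,-1]

```text
time: 5.78
tool_pos: [0.6186, -0.1934, 0.2785]
ee_rot: [0.001, 0.597, 0.802, -0.0]
ft_force: [0.6, -4.2, 6.1]
finger_gap: 0.0003
finger_force: 3.0
```

Emit:
jog_arm:
  plan:
    - [0,0,0.2,0,0,0,-1]
    - [0,0,0.2,0,0,0,-1]

```text
time: 5.95
tool_pos: [0.6186, -0.1931, 0.2745]
ee_rot: [0.001, 0.597, 0.802, -0.0]
ft_force: [1.3, -3.9, 5.9]
finger_gap: 0.0005
finger_force: 2.5
```

Emit:
jog_arm:
  plan:
    - [0,0,0.2,0,0,0,-1]
    - [0,0,0.2,0,0,0,-1]

```text
time: 6.12
tool_pos: [0.6186, -0.1932, 0.2705]
ee_rot: [0.001, 0.597, 0.802, -0.0]
ft_force: [1.3, -4.2, 6.1]
finger_gap: 0.0002
finger_force: 3.4
```

Emit:
jog_arm:
  plan:
    - [0,0,0.2,0,0,0,-1]
    - [0,0,0.15,0,0,0,-1]

```text
time: 6.28
tool_pos: [0.6186, -0.1932, 0.2671]
ee_rot: [0.001, 0.597, 0.802, -0.0]
ft_force: [0.8, -4.1, 8.2]
finger_gap: 0.0003
finger_force: 3.8
```

Emit:
jog_arm:
  plan:
    - [0,0,0.15,0,0,0,-1]
    - [0,0,0.15,0,0,0,-1]

```text
time: 6.45
tool_pos: [0.6186, -0.193, 0.2641]
ee_rot: [0.001, 0.597, 0.802, -0.0]
ft_force: [0.6, -3.3, 5.8]
finger_gap: 0.0004
finger_force: 3.3
```

Emit:
jog_arm:
  plan:
    - [0,0,-1.2,0,0,0,-1]
    - [0,0,-1.7,0,0,0,-1]
    - [0,0,-1.5,0,0,0,-1]
    - [0,0,0,0,0,0,-1]
    - [0,0,0,0,0,0,-1]
    - [0,0,0,0,0,0,-1]

```text
time: 6.95
tool_pos: [0.6181, -0.192, 0.3071]
ee_rot: [-0.001, 0.597, 0.803, -0.0]
ft_force: [0.1, -0.4, -0.2]
finger_gap: 0.0005
finger_force: 0.0
```

Emit:
jog_arm:
  plan:
    - [0,0,0.3,0,0,0,-1]
    - [0,0,0.3,0,0,0,-1]
    - [0,0,0.3,0,0,0,-1]
    - [0,0,0.3,0,0,0,-1]
    - [0,0,0.2,0,0,0,-1]

```text
time: 7.37
tool_pos: [0.6186, -0.1932, 0.2938]
ee_rot: [0.001, 0.597, 0.802, -0.0]
ft_force: [0.2, -3.4, 6.9]
finger_gap: 0.0005
finger_force: 2.8
```

Emit:
jog_arm:
  plan:
    - [0,0,0.2,0,0,0,-1]
    - [0,0,0.2,0,0,0,-1]

```text
time: 7.53
tool_pos: [0.6186, -0.1931, 0.2899]
ee_rot: [0.001, 0.597, 0.802, -0.0]
ft_force: [1.3, -2.9, 5.1]
finger_gap: 0.0006
finger_force: 2.3
```

Emit:
jog_arm:
  plan:
    - [0,0,0.2,0,0,0,-1]
    - [0,0,0.2,0,0,0,-1]

```text
time: 7.7
tool_pos: [0.6186, -0.1931, 0.2858]
ee_rot: [0.001, 0.597, 0.802, -0.0]
ft_force: [1.7, -3.2, 5.4]
finger_gap: 0.0004
finger_force: 2.6
```

Emit:
jog_arm:
  plan:
    - [0,0,0.2,0,0,0,-1]
    - [0,0,0.2,0,0,0,-1]

```text
time: 7.87
tool_pos: [0.6187, -0.1934, 0.2821]
ee_rot: [0.001, 0.597, 0.802, -0.0]
ft_force: [1.2, -3.6, 8.0]
finger_gap: 0.0006
finger_force: 3.8
```

Emit:
jog_arm:
  plan:
    - [0,0,0.2,0,0,0,-1]
    - [0,0,0.2,0,0,0,-1]

```text
time: 8.03
tool_pos: [0.6187, -0.1937, 0.2786]
ee_rot: [0.001, 0.597, 0.802, -0.0]
ft_force: [-0.6, -4.5, 11.2]
finger_gap: 0.0002
finger_force: 5.0
```

Emit:
jog_arm:
  plan:
    - [0,0,0.2,0,0,0,-1]
    - [0,0,0.2,0,0,0,-1]

```text
time: 8.2
tool_pos: [0.6188, -0.194, 0.2748]
ee_rot: [0.002, 0.597, 0.802, -0.0]
ft_force: [-0.1, -6.4, 10.8]
finger_gap: 0.0005
finger_force: 5.4
```

Emit:
jog_arm:
  plan:
    - [0,0,0.2,0,0,0,-1]
    - [0,0,0.1,0,0,0,-1]

```text
time: 8.37
tool_pos: [0.6188, -0.1942, 0.2718]
ee_rot: [0.002, 0.597, 0.802, -0.0]
ft_force: [0.1, -5.5, 11.1]
finger_gap: 0.0006
finger_force: 5.7
```

Emit:
jog_arm:
  plan:
    - [0,0,0.2,0,0,0,-1]
    - [0,0,0.1,0,0,0,-1]

```text
time: 8.53
tool_pos: [0.6188, -0.1942, 0.2689]
ee_rot: [0.002, 0.597, 0.802, -0.0]
ft_force: [0.6, -6.5, 10.5]
finger_gap: 0.0005
finger_force: 5.8
```

Emit:
jog_arm:
  plan:
    - [0,0,0.2,0,0,0,-1]
    - [0,0,0.2,0,0,0,-1]

```text
time: 8.7
tool_pos: [0.6188, -0.1941, 0.2653]
ee_rot: [0.002, 0.597, 0.802, -0.0]
ft_force: [-1.2, -4.8, 12.6]
finger_gap: 0.0007
finger_force: 6.9
```

Emit:
jog_arm:
  plan:
    - [0,0,-1.2,0,0,0,-1]
    - [0,0,-1.7,0,0,0,-1]
    - [0,0,-1.4,0,0,0,-1]
    - [0,0,0,0,0,0,-1]
    - [0,0,0,0,0,0,-1]
    - [0,0,0,0,0,0,-1]

```text
time: 9.2
tool_pos: [0.6182, -0.1921, 0.3062]
ee_rot: [-0.0, 0.597, 0.803, -0.0]
ft_force: [2.4, 0.7, 2.1]
finger_gap: 0.0004
finger_force: 1.0
```

Emit:
jog_arm:
  plan:
    - [0,0,0.3,0,0,0,-1]
    - [0,0,0.3,0,0,0,-1]
    - [0,0,0.2,0,0,0,-1]
    - [0,0,0.2,0,0,0,-1]
    - [0,0,0.2,0,0,0,-1]

```text
time: 9.62
tool_pos: [0.6187, -0.1937, 0.2954]
ee_rot: [0.001, 0.597, 0.802, -0.0]
ft_force: [-0.3, -4.6, 9.5]
finger_gap: 0.0007
finger_force: 4.6
```

Emit:
jog_arm:
  plan:
    - [0,0,0.2,0,0,0,-1]
    - [0,0,0.2,0,0,0,-1]

```text
time: 9.78
tool_pos: [0.6188, -0.1943, 0.2919]
ee_rot: [0.002, 0.597, 0.802, -0.001]
ft_force: [-0.6, -5.8, 12.1]
finger_gap: 0.0005
finger_force: 5.4
```

Emit:
jog_arm:
  plan:
    - [0,0,0.15,0,0,0,-1]
    - [0,0,0.1,0,0,0,-1]

```text
time: 9.95
tool_pos: [0.6188, -0.1945, 0.2894]
ee_rot: [0.002, 0.597, 0.802, -0.001]
ft_force: [-0.0, -6.1, 11.0]
finger_gap: 0.0001
finger_force: 4.8
```

Emit:
jog_arm:
  plan:
    - [0,0,0.15,0,0,0,-1]
    - [0,0,0.1,0,0,0,-1]

```text
time: 10.12
tool_pos: [0.6189, -0.1945, 0.2869]
ee_rot: [0.002, 0.597, 0.802, -0.0]
ft_force: [1.1, -6.2, 10.0]
finger_gap: 0.0003
finger_force: 4.7
```

Emit:
jog_arm:
  plan:
    - [0,0,0.15,0,0,0,-1]
    - [0,0,0.1,0,0,0,-1]

```text
time: 10.28
tool_pos: [0.6189, -0.1945, 0.2844]
ee_rot: [0.002, 0.597, 0.802, -0.0]
ft_force: [1.4, -6.6, 10.5]
finger_gap: 0.0001
finger_force: 4.7
```

Emit:
jog_arm:
  plan:
    - [0,0,0.15,0,0,0,-1]
    - [0,0,0.1,0,0,0,-1]

```text
time: 10.45
tool_pos: [0.6189, -0.1947, 0.282]
ee_rot: [0.002, 0.598, 0.802, -0.001]
ft_force: [1.4, -6.6, 10.5]
finger_gap: 0.0006
finger_force: 5.2
```

Emit:
jog_arm:
  plan:
    - [0,0,0.15,0,0,0,-1]
    - [0,0,0.15,0,0,0,-1]

```text
time: 10.62
tool_pos: [0.619, -0.195, 0.2793]
ee_rot: [0.003, 0.598, 0.802, -0.001]
ft_force: [1.3, -7.3, 12.4]
finger_gap: 0.0003
finger_force: 5.5
```

Emit:
jog_arm:
  plan:
    - [0,0,0.15,0,0,0,-1]
    - [0,0,0.1,0,0,0,-1]

```text
time: 10.78
tool_pos: [0.619, -0.1952, 0.2768]
ee_rot: [0.003, 0.598, 0.802, -0.001]
ft_force: [1.9, -8.7, 12.5]
finger_gap: 0.0004
finger_force: 6.3
```

Emit:
jog_arm:
  plan:
    - [0,0,0.15,0,0,0,-1]
    - [0,0,0.05,0,0,0,-1]

```text
time: 10.95
tool_pos: [0.619, -0.1953, 0.2749]
ee_rot: [0.003, 0.598, 0.802, -0.001]
ft_force: [0.9, -8.7, 13.5]
finger_gap: 0.0005
finger_force: 6.7
```

Emit:
jog_arm:
  plan:
    - [0,0,0.1,0,0,0,-1]
    - [0,0,0.05,0,0,0,-1]

```text
time: 11.12
tool_pos: [0.6191, -0.1954, 0.2737]
ee_rot: [0.003, 0.598, 0.802, -0.001]
ft_force: [1.2, -8.7, 15.2]
finger_gap: 0.0003
finger_force: 7.4
```

Emit:
jog_arm:
  plan:
    - [0,0,0.1,0,0,0,-1]
    - [0,0,0.05,0,0,0,-1]
    - [0,0,0,0,0,0,-1]
    - [0,0,0,0,0,0,-1]

```text
time: 11.45
tool_pos: [0.6191, -0.1954, 0.2725]
ee_rot: [0.003, 0.598, 0.802, -0.001]
ft_force: [-0.3, -9.0, 15.8]
finger_gap: 0.0007
finger_force: 7.9
```

Emit:
jog_arm:
  plan:
    - [0,0,0.1,0,0,0,-1]
    - [0,0,0,0,0,0,-1]
    - [0,0,0,0,0,0,-1]
    - [0,0,0,0,0,0,-1]
    - [0,0,0,0,0,0,-1]

```text
time: 11.87
tool_pos: [0.6191, -0.1954, 0.2716]
ee_rot: [0.003, 0.598, 0.802, -0.001]
ft_force: [-0.7, -9.4, 16.8]
finger_gap: 0.0003
finger_force: 8.2
```

Emit:
jog_arm:
  plan:
    - [0,0,0,0,0,0,-1]
    - [0,0,0,0,0,0,-1]
    - [0,0,0,0,0,0,-1]
    - [0,0,0,0,0,0,-1]
    - [0,0,0,0,0,0,-1]
    - [0,0,0,0,0,0,-1]
    - [0,0,0,0,0,0,-1]
    - [0,0,0,0,0,0,-1]

```text
time: 12.53
tool_pos: [0.6191, -0.1954, 0.2717]
ee_rot: [0.003, 0.598, 0.802, -0.001]
ft_force: [-0.1, -8.7, 15.6]
finger_gap: 0.0004
finger_force: 8.2
```

```bash
python3 - <<'E'
from h import *
F=[]
for i in range(6): snapshot('side'); F.append(get_state()['ft_force'])
print(np.mean(F,0),np.std(F,0))
E
```

```text
[-0.42857349 -9.01510548 16.70181393] [0.62627039 0.53315698 0.41789495]
```

Emit:
jog_arm:
  plan:
    - [0,0,-2.0,0,0,0,-1]
    - [0,0,-2.8,0,0,0,-1]
    - [0,0,-3.0,0,0,0,-1]
    - [3.4,0.05,0,0,0,0,-1]
    - [3.4,0.05,0,0,0,0,-1]
    - [3.4,0.05,0,0,0,0,-1]
    - [3.4,0,0,0,0,0,-1]
    - [0,0,2.5,0,0,0,-1]
    - [0,0,2.0,0,0,0,-1]
    - [0,0,0,0,0,0,-1]

```text
time: 13.67
tool_pos: [0.5788, -0.0611, 0.2977]
ee_rot: [-0.003, 0.596, 0.803, -0.002]
ft_force: [-0.2, -0.3, 0.1]
finger_gap: 0.0003
finger_force: 0.0
```

```bash
python3 - <<'E'
from h import *
s=snap('side'); t=snap('scene'); print(get_state()['tool_pos'])
a=cv2.resize(t['img'][150:250,220:340],None,fx=4,fy=4,interpolation=cv2.INTER_CUBIC)
b=cv2.resize(s['img'][130:280,240:320],None,fx=4,fy=4,interpolation=cv2.INTER_CUBIC)
c=np.zeros((600,800,3),np.uint8); c[:400,:480]=a; c[:,480:]=b
cv2.imwrite('pics/crop3.png',np.clip(c*1.6,0,255).astype(np.uint8))
E
```

```text
[ 0.58029731 -0.06187799  0.30145563]
```

View pics/crop3.png

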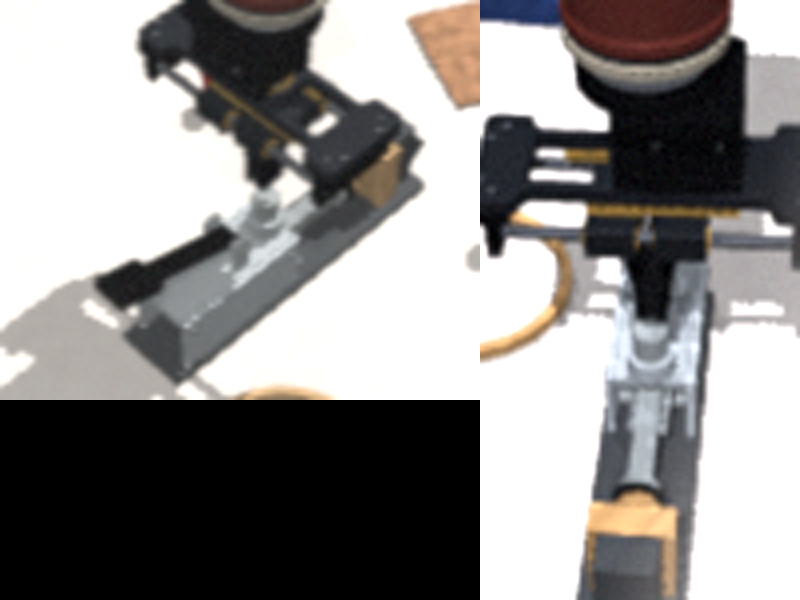

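The jaw now holds the knob home against the board (side crop (640,490)), and the shut fingertips stand right above the button (side (655,320), scene (264,185)).

Emit:
jog_arm:
  plan:
    - [0,0,0.6,0,0,0,-1]
    - [0,0,0.6,0,0,0,-1]
    - [0,0,0.4,0,0,0,-1]
    - [0,0,0.2,0,0,0,-1]
    - [0,0,0.2,0,0,0,-1]
    - [0,0,0,0,0,0,-1]

```text
time: 14.27
tool_pos: [0.5806, -0.0617, 0.2821]
ee_rot: [-0.0, 0.597, 0.802, -0.0]
ft_force: [-0.4, -0.1, 0.1]
finger_gap: 0.0002
finger_force: 0.0
```

Emit:
jog_arm:
  plan:
    - [0,0,0.15,0,0,0,-1]
    - [0,0,0.15,0,0,0,-1]
    - [0,0,0,0,0,0,-1]

```text
time: 14.52
tool_pos: [0.5809, -0.0617, 0.2796]
ee_rot: [0.0, 0.597, 0.802, 0.0]
ft_force: [0.4, -1.9, 3.5]
finger_gap: 0.0005
finger_force: 1.4
```

Emit:
jog_arm:
  plan:
    - [0,0,0.2,0,0,0,-1]
    - [0,0,0.2,0,0,0,-1]
    - [0,0,0.1,0,0,0,-1]
    - [0,0,0,0,0,0,-1]

```text
time: 14.85
tool_pos: [0.5809, -0.0616, 0.2749]
ee_rot: [0.0, 0.597, 0.802, 0.0]
ft_force: [-2.4, 0.4, 6.6]
finger_gap: 0.0005
finger_force: 3.4
```

Emit:
jog_arm:
  plan:
    - [0,0,0.1,0,0,0,-1]
    - [0,0,0,0,0,0,-1]
    - [0,0,0,0,0,0,-1]

```text
time: 15.1
tool_pos: [0.5809, -0.0616, 0.2742]
ee_rot: [0.0, 0.597, 0.802, 0.0]
ft_force: [-2.0, 0.4, 7.7]
finger_gap: 0.0002
finger_force: 3.6
```

Emit:
jog_arm:
  plan:
    - [0,0,0.1,0,0,0,-1]
    - [0,0,0,0,0,0,-1]
    - [0,0,0,0,0,0,-1]
    - [0,0,0,0,0,0,-1]
    - [0,0,0,0,0,0,-1]
    - [0,0,0,0,0,0,-1]
    - [0,0,0,0,0,0,-1]
    - [0,0,0,0,0,0,-1]
    - [0,0,0,0,0,0,-1]
    - [0,0,0,0,0,0,-1]

```text
time: 15.93
tool_pos: [0.5809, -0.0616, 0.2737]
ee_rot: [0.001, 0.597, 0.802, 0.0]
ft_force: [-3.8, -0.3, 11.2]
finger_gap: 0.0006
finger_force: 5.4
```

Emit:
jog_arm:
  plan:
    - [0,0,-2,0,0,0,-1]
    - [0,0,-3,0,0,0,-1]
    - [0,0,-2,0,0,0,1]
    - [3.05,-0.05,0,0,0,0,1]
    - [3.05,-0.05,0,0,0,0,1]
    - [3.05,-0.05,0,0,0,0,1]
    - [3.0,-0.05,0,0,0,0,1]
    - [0,0,0,0,0,0,1]
    - [0,0,0,0,0,0,1]

```text
time: 16.68
tool_pos: [0.5433, 0.056, 0.3426]
ee_rot: [0.0, 0.595, 0.804, 0.0]
ft_force: [0.5, 0.9, 0.4]
finger_gap: 0.0394
finger_force: 0.0
```

```bash
python3 - <<'E'
from h import *
s=snap('side'); t=snap('wrist'); print(get_state()['tool_pos'],get_state()['finger_gap'])
b=cv2.resize(s['img'][180:290,240:320],None,fx=4,fy=4,interpolation=cv2.INTER_CUBIC)
c=np.zeros((440,800,3),np.uint8); c[:360,:480]=cv2.resize(t['img'],(480,360)); c[:,480:]=b
cv2.imwrite('pics/crop4.png',np.clip(c*1.6,0,255).astype(np.uint8))
print(proj(t,[.5445,.0543,.07]))
for x,y in[(-.01,-.025),(.01,-.025),(.01,.025),(-.01,.025)]:
  u=np.array([-.286,.958]);v=np.array([-.958,-.286]);p=np.array([.5445,.0543])+x*u+y*v
  print(proj(t,[*p,.07])*480/560)
import pickle;pickle.dump((s,t),open('s1.pkl','wb'))
E
```

```text
[0.54399499 0.05330714 0.34229679] 0.047270305472926155
[280.72941643 216.02139551]
[269.29361964 196.09966087]
[270.03178346 174.10349723]
[211.28088455 173.96483181]
[211.87855739 195.9707493 ]
```

View pics/crop4.png

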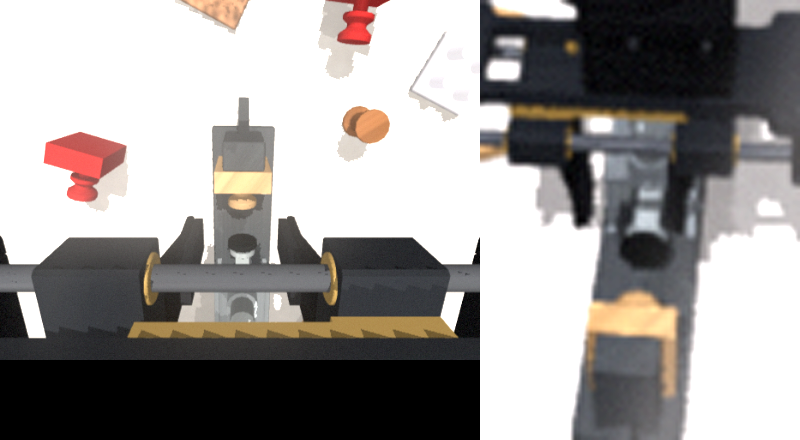

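The wrist view shows the drawer front at (243,183), within 2 mm of the prediction. The knob is home, the jaw is fully back (pad at (243,245)), and the fingers are either side of the board.

Emit:
jog_arm:
  plan:
    - [0.2,0.2,0,0,0,0,1]
    - [0,0,0,0,0,0,1]
    - [0,0,0,0,0,0,1]
    - [0,0,0,0,0,0,1]
    - [0,0,2.5,0,0,0,1]
    - [0,0,2.5,0,0,0,1]
    - [0,0,2.5,0,0,0,1]
    - [0,0,1.5,0,0,0,1]
    - [0,0,0,0,0,0,1]

```text
time: 17.53
tool_pos: [0.5439, 0.056, 0.249]
ee_rot: [-0.002, 0.597, 0.802, -0.002]
ft_force: [-1.1, -0.2, -0.2]
finger_gap: 0.0867
finger_force: 0.0
```

Emit:
jog_arm:
  plan:
    - [0,0,1.2,0,0,0,1]
    - [0,0,1.2,0,0,0,1]
    - [0,0,1.2,0,0,0,1]
    - [0,0,0,0,0,0,1]
    - [0,0,0,0,0,0,1]

```text
time: 17.95
tool_pos: [0.5449, 0.0566, 0.2158]
ee_rot: [-0.0, 0.597, 0.802, -0.0]
ft_force: [0.3, -0.3, 0.0]
finger_gap: 0.087
finger_force: 0.0
```

Emit:
jog_arm:
  plan:
    - [0,0,0,0,0,0,-0.1]
    - [0,0,0,0,0,0,-0.1]
    - [0,0,0,0,0,0,-0.1]
    - [0,0,0,0,0,0,-0.1]
    - [0,0,0,0,0,0,-0.1]
    - [0,0,0,0,0,0,-0.1]
    - [0,0,0,0,0,0,-0.1]
    - [0,0,0,0,0,0,-0.1]
  force: 15

```text
time: 18.62
tool_pos: [0.5452, 0.0566, 0.2165]
ee_rot: [0.0, 0.597, 0.802, 0.0]
ft_force: [-0.3, -0.2, 1.1]
finger_gap: 0.0498
finger_force: 15.0
```

Emit:
jog_arm:
  plan:
    - [0,0,-0.8,0,0,0,-0.1]
    - [0,0,-1.6,0,0,0,-0.1]
    - [0,0,-2.2,0,0,0,-0.1]
    - [0,0,-2.2,0,0,0,-0.1]
    - [0,0,-2.2,0,0,0,-0.1]
    - [0,0,0,0,0,0,-0.1]

```text
time: 19.12
tool_pos: [0.5463, 0.0572, 0.3112]
ee_rot: [0.002, 0.597, 0.802, 0.002]
ft_force: [2.0, 0.9, -0.4]
finger_gap: 0.0497
finger_force: 15.0
```

Emit:
jog_arm:
  plan:
    - [1.6,-0.2,0,0,0,0,-0.1]
    - [2.5,-0.3,0,0,0,0,-0.1]
    - [2.8,-0.3,0,0,0,0,-0.1]
    - [2.8,-0.3,0,0,0,0,-0.1]
    - [2.8,-0.3,0,0,0,0,-0.1]
    - [2.8,-0.3,0,0,0,0,-0.1]
    - [2.8,-0.3,0,0,0,0,-0.1]
    - [2.5,-0.3,0,0,0,0,-0.1]
    - [1.6,-0.25,0,0,0,0,-0.1]
    - [0,0,0,0,0,0,-0.1]

```text
time: 19.95
tool_pos: [0.4544, 0.2656, 0.3065]
ee_rot: [-0.001, 0.594, 0.804, 0.0]
ft_force: [0.5, 0.5, -0.3]
finger_gap: 0.0504
finger_force: 15.0
```

Emit:
jog_arm:
  plan:
    - [0,0,1,0,0,0,-0.1]
    - [0,0,1.5,0,0,0,-0.1]
    - [0,0,1.5,0,0,0,-0.1]
    - [0,0,1.5,0,0,0,-0.1]
    - [0,0,1.0,0,0,0,-0.1]
    - [0,0,0,0,0,0,-0.1]
    - [0,0,0,0,0,0,-0.1]

```text
time: 20.53
tool_pos: [0.457, 0.2612, 0.2408]
ee_rot: [-0.0, 0.597, 0.802, -0.001]
ft_force: [-0.5, -0.5, -0.5]
finger_gap: 0.0502
finger_force: 15.0
```

```bash
python3 - <<'E'
from h import *
s=snap('side'); t=snap('scene'); print(get_state()['tool_pos'],get_state()['finger_gap'])
b=cv2.resize(s['img'][260:420,200:340],None,fx=3,fy=3,interpolation=cv2.INTER_CUBIC)
c=np.zeros((480,780,3),np.uint8); c[:360,:360]=cv2.resize(t['img'][110:230,280:400],(360,360)); c[:,360:]=b
cv2.imwrite('pics/crop5.png',np.clip(c*1.6,0,255).astype(np.uint8))
E
```

```text
[0.45724228 0.26180048 0.24198998] 0.0497417932650198
```

View pics/crop5.png

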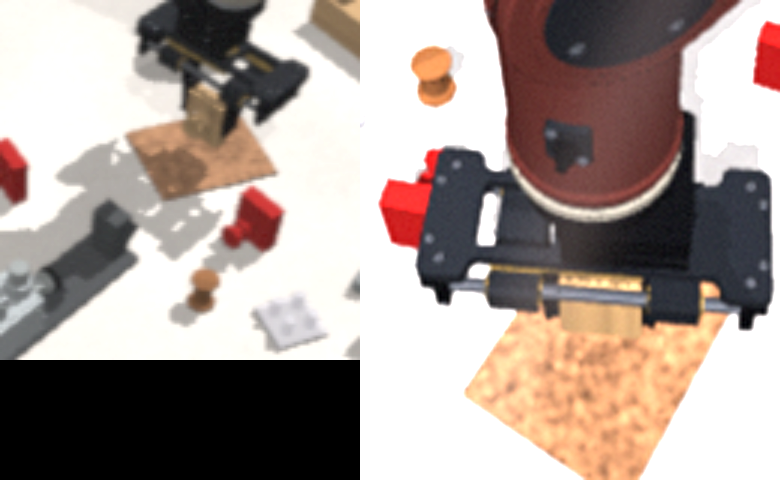

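The drawer front hangs over the mat, at scene crop (205,110) above the mat near (200,150), clear of the red one.

Emit:
jog_arm:
  plan:
    - [0,0,1.0,0,0,0,-0.1]
    - [0,0,1.0,0,0,0,-0.1]
    - [0,0,0.4,0,0,0,-0.1]
    - [0,0,0.2,0,0,0,-0.1]
    - [0,0,0.1,0,0,0,-0.1]
    - [0,0,0,0,0,0,-0.1]
    - [0,0,0,0,0,0,-0.1]

```text
time: 21.22
tool_pos: [0.4569, 0.262, 0.2145]
ee_rot: [0.0, 0.597, 0.802, 0.0]
ft_force: [0.2, 0.6, -1.3]
finger_gap: 0.0499
finger_force: 15.0
```

Emit:
jog_arm:
  plan:
    - [0,0,0.1,0,0,0,-0.1]
    - [0,0,0.1,0,0,0,-0.1]
    - [0,0,0,0,0,0,-0.1]

```text
time: 21.47
tool_pos: [0.4569, 0.2619, 0.2125]
ee_rot: [0.0, 0.597, 0.802, 0.0]
ft_force: [-0.2, -0.9, -1.3]
finger_gap: 0.0503
finger_force: 15.0
```

Emit:
jog_arm:
  plan:
    - [0,0,0.05,0,0,0,-0.1]
    - [0,0,0.05,0,0,0,-0.1]
    - [0,0,0,0,0,0,-0.1]

```text
time: 21.72
tool_pos: [0.4569, 0.2621, 0.2124]
ee_rot: [0.0, 0.597, 0.802, 0.0]
ft_force: [-4.0, -2.4, 13.5]
finger_gap: 0.0504
finger_force: 15.0
```

Emit:
jog_arm:
  plan:
    - [0,0,0.05,0,0,0,-0.1]
    - [0,0,0,0,0,0,-0.1]

```text
time: 21.88
tool_pos: [0.4569, 0.2622, 0.2124]
ee_rot: [0.0, 0.597, 0.802, -0.0]
ft_force: [-5.9, -4.9, 18.0]
finger_gap: 0.0499
finger_force: 15.0
```

Contact. I back off 1.5 mm of command, open, and rise.

Emit:
jog_arm:
  plan:
    - [0,0,-0.13,0,0,0,-0.1]
    - [0,0,0,0,0,0,-0.1]
    - [0,0,0,0,0,0,0.3]
    - [0,0,0,0,0,0,0.6]
    - [0,0,0,0,0,0,1]
    - [0,0,0,0,0,0,1]
    - [0,0,0,0,0,0,1]
    - [0,0,0,0,0,0,1]
    - [0,0,0,0,0,0,1]

```text
time: 22.63
tool_pos: [0.4568, 0.2619, 0.2121]
ee_rot: [-0.0, 0.597, 0.802, 0.0]
ft_force: [-0.0, 0.1, 0.2]
finger_gap: 0.0846
finger_force: 0.0
```

Emit:
jog_arm:
  plan:
    - [0,0,-0.8,0,0,0,1]
    - [0,0,-1.5,0,0,0,1]
    - [0,0,-2.5,0,0,0,1]
    - [0,0,-3,0,0,0,1]
    - [0,0,-3,0,0,0,1]
    - [0,0,-3,0,0,0,1]
    - [0,0,0,0,0,0,1]
    - [0,0,0,0,0,0,1]
    - [0,0,0,0,0,0,1]

```text
time: 23.38
tool_pos: [0.4566, 0.2617, 0.3502]
ee_rot: [0.0, 0.597, 0.802, -0.0]
ft_force: [-0.2, -0.5, 0.3]
finger_gap: 0.0873
finger_force: 0.0
```

```bash
python3 - <<'E'
from h import *
s=snap('wrist'); t=snap('scene'); print(get_state()['tool_pos'],get_state()['finger_gap'],get_state()['ft_force'])
c=np.zeros((420,800,3),np.uint8); c[:400,:400]=cv2.resize(t['img'][110:230,270:390],(400,400)); c[:300,400:]=cv2.resize(s['img'],(400,300))
cv2.imwrite('pics/crop6.png',np.clip(c*1.6,0,255).astype(np.uint8))
E
```

```text
[0.45650469 0.26157539 0.34919035] 0.08702175156189562 [-0.54103649  0.06778674 -0.46953237]
```

View pics/crop6.png

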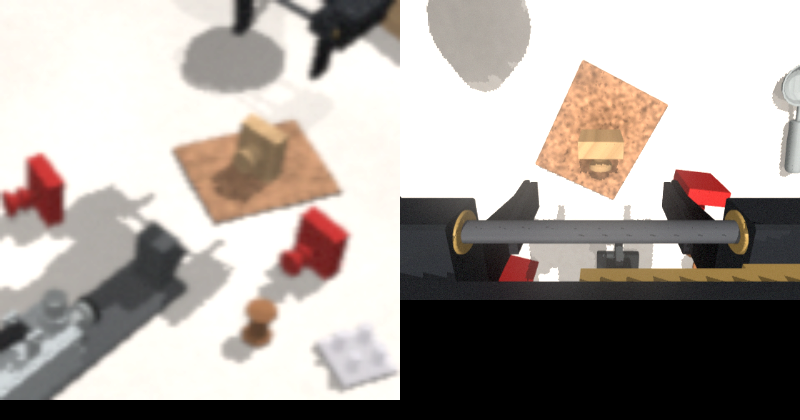

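The drawer front stands upright near the middle of the mat, at scene crop (260,145), and the gripper is clear of it.

```bash
python3 -c "
from cell import *
print(close_job())"
```

```text
the job is handed in; nothing more can be done
None
```

I handed the job in after about 23 s on the robot's clock: the knob was pressed home and squeezed at about 16.7 N on the trigger for over a second, the jaw was released fully back, and the drawer front stands upright near the middle of the cork mat, though the verdict wasn't shown to me.

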